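# Hang the model big wheel on the drying hook

### The arm

A 6-joint arm with a two-finger parallel gripper is mounted at the origin on the work surface. World frame = base frame: x ahead of the robot, y to its left, z up, the work surface at z = 0. Lengths are in m, angles in rad, forces in N, time in s.
With the tool pointing down it reaches from about 0.25 to 0.775 m from the base axis. Payload 8.9 kg.
Tool frame: the origin (TCP) lies on the centre line of the jaws, within the pads' length; the fingertips stand 14 mm ahead of it and the grasp point (between the pads) lies 5 mm behind it; z points along the fingers, y is the line along which they close (so a half turn about z gives the same grasp; the last joint's range is limited). The gripper opens to 85 mm and grips with 20 to 120 N. Pads are 22 mm wide; open, the fingers measure 114 mm over their backs; the gripper's body (76 mm by 85 mm) begins 54 mm behind the grasp point. The pads swing forward as they close: fully open they stand 13 mm farther back than shut.
Start: joints at [-1.417, 0.291, -0.153, 1.127, 0, 1.431], TCP at [0.152, -0.503, 0.223] pointing down, gripper open.
Joint ranges: [-2.52, 2.52], [-0.91, 1.74], [-1.3, 1.37], [-1.96, 2.02], [-1.52, 1.47], [-3.14, 3.14]. Speed limits (rad/s): [2.22, 2.22, 2.79, 3.14, 3.14, 3.14].

### API

Orientations are given as a unit quaternion [w, x, y, z].
In Python, from plant import arm gives the robot as it stands.
- The arm moves only by the shell command python3 -m handwheel 'ROWS' [FORCE]. ROWS is JSON, a list of rows, each an object of numbers: "wx", "wy", "wz": the turn, a rotation vector about the tool's x, y, z in rad; "x", "y", "z": the shift along the tool's x, y, z in m; "claw": the opening, from -1 (shut) to 1 (fully open), so that 0 is half open. In form: [{"wx": .., "wy": .., "wz": .., "x": .., "y": .., "z": .., "claw": ..}, ...]. A call has 1 to 5 rows; each row is the pose to reach, as a shift and turn from the pose commanded when the call began, along the tool's axes at that moment; what a row does not reach only later rows make up. A row lasts 1/12 s, in which the tool goes at most 41.7 mm and 7.16 degrees, less where a joint would pass 70% of its speed; a pose out of reach is approached as far as the arm can. A call with a gripper value outside its range is refused whole. The fingers move at their own pace and stop on an object; FORCE is the grip in N (left out, the last holds). Time passes only in rows, so rows that repeat a pose let the fingers close. It gives the time, the measured TCP pose, the force, the opening and the grip force at its end, in the units of the state.
- arm.observe(): the state, without advancing time (a new reading comes with each control period).
- arm.capture(name): name is "side" or "top" or "wrist"; returns a dict with "image" (420x560x3 uint8, red, green, blue), "fovy" (degrees; the focal length in pixels is half the picture's height over the tangent of half this angle, whatever the lens; pixels are square), "cx", "cy" (the principal point, pixels), "rvec" (rotation vector, rad) and "tvec" (3), from world to camera coordinates, as OpenCV has them; the wrist camera has in their place "T_tool_cam" (4x4, takes a point from camera to tool coordinates, whose origin is the TCP and whose axes are the flange's). Camera axes: x right, y down, z forward; pixel columns grow to the right and rows downward; lengths in m; the calibration is good to about 2 mm. A picture is of the moment at which its call begins: read the wrist's pose just before it. There is no depth.
- arm.hand_in(): hands the job in; it is judged then, once.
Trained networks look in a picture, given as the dict that the camera call returned (one of the last four; its "shot" number tells which), for a name from the list of things; names that differ only in an ending like _2 or _b are one class to them, and where a whole thing is asked for, a point or a joint stands for the part that bears it (a point fixed in the world has none). Each returns a list of dicts, best first, with "conf" (0 to 1); they miss things now and then, are a little off and sometimes report something else, mostly with a low value. They report only what shows in the picture. A call takes as long as a camera call. They do not tell look-alikes from the thing itself.
- arm.regions_of(picture, query): "region" (420x560 bool, what is visible of it) and "box" ([left, top, right, bottom] in pixels, round what is visible of it).
The state is a dict: "clock": time; "joint_pos": joint angles; "qvel": joint speeds; "effort": joint torques, N m; "tcp_pos": TCP position; "orientation": TCP orientation; "contact_force": force on the tool from outside, world axes, zero at the start; "wrist_torque": the same for the moment, N m; "grip_width": finger opening in m; "finger_force": force on a finger pad.
Only numpy, scipy, OpenCV 4.12 (cv2) and the standard library are available. Lean on these libraries where they do the work, as an engineer would, in place of code of your own. Each camera call takes 0.05 s, during which the arm holds its last target. There are 200 camera calls.

### The job

Lift the grey model wheel out of its slotted stand by the rim and hang it by the rim on the J-hook of the drying rack: press it gently down past the sprung tongue until the rim sits fully home in the bend and the tongue has sprung shut over it, then let go. Never load the hook with more than 20 N, do not let the wheel drop on the bench, and leave the other things on the bench where they are.

Things in the scene. Friction and masses are not known exactly. Their poses are not given: they have to be found in the camera images.
- wheel_center (a point): Centre of the loose model wheel: dark grey plastic, 0.16 to 0.25 kg, outer diameter 210 mm, 10 mm thick; own x = its axle, own z to its top. Rim 15 mm deep (inner diameter 180), hub 20 mm, 14 mm long. Three 10 mm wide spokes at 60, 180 and 300 degrees from the top, so the upper 120 degrees of rim are free. Starts upright in the stand, centre 117 mm above the bench.
- wheel_top (a point): Middle of the wheel's rim at its top, 97.5 mm above the wheel's centre along own z; axes as the wheel's. Gripped across its 10 mm thickness some 42 mm sideways of here (rim middle there 9.5 mm lower), the top stays free for the hook.
- stand: Fixed wooden stand: base 90 x 150 mm, two cheeks 60 mm high with an 11.4 mm slot between them along own y. Origin under its centre on the bench; own x across the slot, along the wheel's axle. The wheel must rise about 50 mm straight up to clear the cheeks.
- rack: Fixed steel drying rack. Origin on the bench straight below the J-hook's bend; own z up, own +x from the hook's tip to its column (16 mm square at x = 45 mm, 265 mm high). Base 12 mm high, x = -35 to 95 mm, 120 mm wide. The hook, an 8 mm bar along own x, has its tip turned up at x = -12 mm, with a 14 mm wide block behind the tip out to x = -27 mm, 30 mm above the bend.
- hook_low (a point): Lowest place of the rim's seat (upper side of the bend), 225 mm above the rack's origin, same axes. The hook is clamped by hand 0 to 20 mm higher than this: its true height must be felt or seen. A 20 mm wide back plate, from 12 mm below to 42 mm above the bend, has its face at x = +7 mm (gap to the tip 15 mm); a rim against it has its middle at x = +2 mm. All hook parts move with the clamp.
- tongue (a joint): Sprung tongue in the tip, sliding along rack x: 0 shut, 0.011 m fully back. Nose 16.5 to 20 mm above the bend, 4 mm from the plate; its ramp rises away to 37 mm. A rim lowered along the plate touches the ramp with its inner edge 31 mm above the bend, pushes it back 6 mm (5 to 13 N down), then sits on the bend, its top 1.5 mm under the nose; only then does the tongue spring shut over it.
- glue: White glue bottle, 38 mm diameter, 75 mm high, bystander; origin under its centre.
- paintpot: Small clear paint pot with red cap, 44 mm diameter, 45 mm high, bystander; origin under its centre.
- driver: Screwdriver 150 mm long lying on the bench, bystander; its own x axis runs along it.
Not all that is in view belongs to the job. What is shaped like the part that bears wheel_center but turquoise is not meant. Leave any pink look-alike of the stand alone.

How it is judged:
On the way, in this order (a step that is already met when the one before it is completed fails the run):
1. the wheel has been lifted clear of its stand (height (world z) of wheel_center above 0.167 m and contact force between wheel and stand below 0.2 N), for 0.1 s.
2. the rim is pushing the tongue back (value of joint tongue above 0.003 m and contact force between wheel and rack above 0.5 N), for 0.04 s.
At the end, for the whole second after the job is handed in: the wheel hangs at rest, the inside of its rim on the J-hook's bend (centre 134 to 156 mm above the bench, within 25 mm sideways and 15 mm along the hook of the rack's origin, axle within 0.2 rad of the hook's direction), with the tongue shut over the rim (under 1.5 mm) (value of joint tongue below 0.0015 m and contact force between wheel and rack above 0.8 N and z of wheel_center in the frame of rack between 0.1335 and 0.1565 m and y of wheel_center in the frame of rack between -0.025 and 0.025 m and x of wheel_center in the frame of rack between -0.015 and 0.015 m and angle between the x axis of wheel_center and the x axis of rack, either way round below 0.2 rad and linear speed of wheel below 0.03 m/s and angular speed of wheel below 0.3 rad/s); the robot touches nothing.
It fails at once if the hook rack is loaded with more than 20 N (contact force between anything else and rack above 20 N).
It fails at once if the wheel is dropped or set down on the bench (height (world z) of wheel_center below 0.107 m).
It fails at once if a bystander is shifted by more than 30 mm (distance of any of glue, paintpot, driver from where it was at the start of the episode above 0.03 m).
It also fails if it takes over 72 s, if anything falls off the work surface, if the arm or the gripper's body presses on something with over 40 N, if the wrist force passes 120 N, or if a joint passes its speed limit or range.

## Working session

There is one attempt and no reset: what is moved stays moved. The work goes in short steps, Python scripts to look and compute and a shell command to move; the robot and the scene stay as the last step left them, time stands still between calls to the robot, and variables do not carry over. Pictures are saved under pics/ and viewed, at most 12 in all, crops included, and the job is handed in when it is done.

```bash
mkdir -p pics; ls
python3 - <<'E'
from plant import arm
import cv2,numpy as np,pickle
print(arm.observe())
for n in ["side","top"]:
    p=arm.capture(n); pickle.dump(p,open(f"{n}0.pkl","wb"))
    print(n,{k:v for k,v in p.items() if k!="image"})
    cv2.imwrite(f"pics/{n}0.png",p["image"][:,:,::-1])
    for q in ["wheel_center","stand","rack","glue","paintpot","driver"]:
        for r in arm.regions_of(p,q): print(q,round(r["conf"],2),r["box"])
E
```

```text
pics
{'clock': 0.0, 'joint_pos': array([-1.41730394e+00,  2.91313763e-01, -1.54119391e-01,  1.12669289e+00,
       -9.02851307e-06,  1.43149472e+00]), 'qvel': array([-6.69548902e-04,  3.61837617e-04,  1.14869774e-04, -2.68515285e-05,
        2.19308116e-03, -1.01628083e-03]), 'effort': array([ 3.17892600e-04, -5.37139499e+01,  3.31374371e+01,  1.58061233e-02,
       -8.79042886e-05, -1.77998663e-05]), 'tcp_pos': array([ 0.15146107, -0.50221188,  0.2224175 ]), 'orientation': array([-6.64811128e-04,  9.89302866e-01,  1.45874595e-01, -9.23154004e-06]), 'contact_force': array([0.10489502, 0.11032621, 0.30613174]), 'wrist_torque': array([-0.01145759, -0.00499813,  0.03143236]), 'finger_force': 0.0, 'grip_width': 0.08548431817897419}
side {'fovy': 49.0068893290628, 'cx': 276.78084667117656, 'cy': 206.54002776999357, 'rvec': array([ 0.19781637, -2.89658542,  1.03713104]), 'tvec': array([0.54852872, 0.06806153, 1.07760202]), 'shot': 1}
wheel_center 0.85 [252.8, 190.5, 266.8, 288.7]
wheel_center 0.82 [262.9, 328.4, 357.5, 419.4]
stand 0.92 [234.6, 233.1, 283.8, 303.9]
stand 0.62 [328.2, 241.6, 381.1, 318.8]
rack 0.57 [258.1, 62.0, 309.1, 164.3]
glue 0.56 [204.8, 199.0, 217.0, 226.2]
glue 0.17 [322.3, 213.5, 353.0, 228.7]
paintpot 0.88 [219.5, 179.6, 238.7, 200.0]
driver 0.6 [300.1, 206.4, 355.2, 227.4]
top {'fovy': 42.906131210942775, 'cx': 279.6589640042879, 'cy': 206.05755495115147, 'rvec': array([ 2.13354273, -2.12592926,  0.19900445]), 'tvec': array([0.07202982, 0.562787  , 1.25523936]), 'shot': 2}
wheel_center 0.79 [91.7, 215.5, 155.1, 294.1]
wheel_center 0.72 [193.0, 186.7, 284.9, 211.1]
stand 0.89 [208.8, 191.8, 273.9, 229.0]
stand 0.61 [204.4, 266.5, 272.8, 315.4]
stand 0.27 [313.1, 153.9, 329.2, 171.9]
rack 0.91 [370.3, 173.5, 436.3, 236.8]
glue 0.74 [280.5, 142.2, 299.5, 160.6]
paintpot 0.61 [314.4, 153.2, 331.3, 174.5]
driver 0.56 [297.4, 231.1, 318.9, 283.3]
```

Run:
```python
import cv2,numpy as np
a=cv2.imread("pics/side0.png");b=cv2.imread("pics/top0.png")
c=np.hstack([cv2.resize(a[40:420,170:420],(394,600)),cv2.resize(b[120:340,70:450],None,fx=1.0,fy=1.0).repeat(1,0) if 0 else cv2.copyMakeBorder(cv2.resize(b[120:340,70:450],(400,232)),0,368,0,0,cv2.BORDER_CONSTANT)])
c[240:600,394:]=cv2.resize(b[0:420,20:487],(400,360))
cv2.imwrite("pics/c0.png",c)
```

```text
(no output)
```

View pics/c0.png

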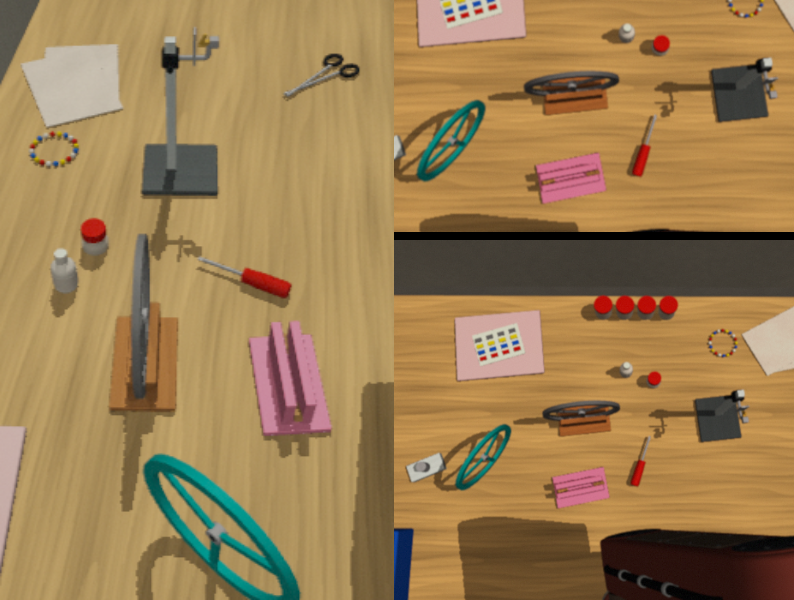

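```bash
cat > h.py <<'E'
import cv2,numpy as np,pickle
from scipy.optimize import minimize
from scipy.spatial.transform import Rotation as R
def K(p):
    f=p["image"].shape[0]/2/np.tan(np.radians(p["fovy"])/2); return np.array([[f,0,p["cx"]],[0,f,p["cy"]],[0,0,1]])
def ext(p,st=None):
    if "rvec" in p: return p["rvec"],p["tvec"]
    T=np.eye(4);q=st["orientation"];T[:3,:3]=R.from_quat([q[1],q[2],q[3],q[0]]).as_matrix();T[:3,3]=st["tcp_pos"]
    M=np.linalg.inv(T@p["T_tool_cam"]);return R.from_matrix(M[:3,:3]).as_rotvec(),M[:3,3]
def proj(p,X,st=None):
    r,t=ext(p,st);return cv2.projectPoints(np.float64(X).reshape(-1,1,3),np.float64(r),np.float64(t),K(p),None)[0][:,0]
def back(p,uv,z,st=None):
    r,t=ext(p,st);Rm=R.from_rotvec(r).as_matrix();C=-Rm.T@t
    d=Rm.T@np.linalg.inv(K(p))@np.array([uv[0],uv[1],1.]);return C+d*(z-C[2])/d[2]
def box(x0,x1,y0,y1,z0,z1): return np.array([[x,y,z] for x in(x0,x1) for y in(y0,y1) for z in(z0,z1)])/1000.
def place(P,x,y,yaw):
    return P@R.from_euler("z",yaw).as_matrix().T+[x,y,0]
S=4
def hullmask(uv):
    m=np.zeros((420*S,560*S),np.uint8);cv2.fillConvexPoly(m,cv2.convexHull(np.int32(np.round(uv*S))),1);return m
def maskhull(reg):
    ys,xs=np.nonzero(reg);pts=np.vstack([np.c_[xs+a,ys+b] for a in(-.5,.5) for b in(-.5,.5)]);return hullmask(pts)
def iou(a,b): return (a&b).sum()/max(1,(a|b).sum())
E
python3 - <<'E'
from h import *; from plant import arm
P={n:arm.capture(n) for n in("side","top")}
pickle.dump(P,open("P.pkl","wb"))
reg={n:{q:arm.regions_of(P[n],q) for q in("wheel_center","stand","rack","glue","paintpot","driver")} for n in P}
pickle.dump(reg,open("reg.pkl","wb"))
for q in("glue","paintpot","driver"): 
    for n in P:
        b=reg[n][q][0]["box"] if reg[n][q] else None
        if b: print(q,n,back(P[n],[(b[0]+b[2])/2,(b[1]+b[3])/2],.03)[:2].round(3))
def big(n,q,target):
    return min(reg[n][q],key=lambda r:np.hypot((r["box"][0]+r["box"][2])/2-target[0],(r["box"][1]+r["box"][3])/2-target[1]))["region"]
th=np.linspace(0,2*np.pi,73)
W=np.vstack([np.c_[0*th+s,.105*np.sin(th),.117+.105*np.cos(th)] for s in(-.005,.005)]);W=W[W[:,2]>.06]
ST=np.vstack([box(-45,45,-75,75,0,10)])
RK=np.vstack([box(-35,95,-60,60,0,12),box(37,53,-8,8,0,265)])
def fit(q,model,t,x0,zoff=None):
    H={n:maskhull(big(n,q,t[n])) for n in P}
    f=lambda v:-sum(iou(H[n],hullmask(proj(P[n],place(model(v),*v[:3])))) for n in P)
    best=None
    for yaw in x0[2]:
        v0=np.array([x0[0],x0[1],yaw]+x0[3:]);sx=np.vstack([v0]+[v0+d for d in np.diag([.015,.015,.2]+[.008]*len(x0[3:]))])
        r=minimize(f,v0,method="Nelder-Mead",options=dict(initial_simplex=sx,maxiter=150,xatol=1e-4,fatol=1e-4))
        print(q,r.x.round(4),round(-r.fun,3))
c=back(P["top"],[238,198],.15);print(c)
fit("wheel_center",lambda v:W,{"side":(259,240),"top":(238,198)},[c[0],c[1],[0,.8,1.57,2.3]])
c=back(P["top"],[241,210],.03)
fit("stand",lambda v:np.vstack([ST,box(-20,20,-60,60,50,60)]),{"side":(259,270),"top":(241,210)},[c[0],c[1],[0,.8,1.57,2.3]])
c=back(P["top"],[400,212],.0);print(c)
def rk(v):
    h=v[3]*1000; return np.vstack([RK,box(-27,-12,-7,7,245+h,255+h),box(7,12,-10,10,213+h,267+h)])
fit("rack",rk,{"side":(284,113),"top":(403,205)},[c[0],c[1],[0,1.57,3.14,-1.57],.01])
for n in P: print(n,"robot base dir",proj(P[n],[[.3,0,0],[.4,0,0],[.3,.1,0]]).round(0).tolist())
E
```

```text
glue side [0.706 0.047]
glue top [0.709 0.047]
paintpot side [ 0.67  -0.031]
paintpot top [ 0.677 -0.036]
driver top [0.43  0.008]
[0.56252908 0.16881258 0.15      ]
wheel_center [0.5652 0.1693 0.0954] 1.77
wheel_center [0.5649 0.1698 0.0988] 1.77
wheel_center [0.5647 0.1697 0.1025] 1.768
wheel_center [0.5649 0.1697 3.2404] 1.77
stand [0.5616 0.1706 0.098 ] 1.814
stand [0.5621 0.1705 0.1028] 1.815
stand [0.562  0.1705 0.1021] 1.815
stand [0.5623 0.1706 3.2405] 1.814
[ 0.55769494 -0.23179031  0.        ]
rack [ 0.5362 -0.2268  0.1217  0.007 ] 1.929
rack [ 0.555  -0.2443  1.237   0.023 ] 1.549
rack [ 5.8460e-01 -2.2270e-01  3.2559e+00 -5.0000e-04] 1.694
rack [ 0.5694 -0.201  -1.7567  0.0114] 1.628
side robot base dir [[381.0, 222.0], [340.0, 218.0], [382.0, 257.0]]
top robot base dir [[309.0, 315.0], [309.0, 274.0], [269.0, 315.0]]
```

```bash
cat > go.py <<'E'
import sys
from h import *; from plant import arm
# usage: go.py x y z yaw : print tool-frame delta
def go(x,y,z,yaw):
    s=arm.observe();q=s["orientation"];r=R.from_quat([q[1],q[2],q[3],q[0]])
    g=R.from_euler("z",yaw)*R.from_euler("x",np.pi)
    print("d",r.inv().apply(np.array([x,y,z])-s["tcp_pos"]).round(4),"w",(r.inv()*g).as_rotvec().round(4))
    print("t",round(s["clock"],2),"tcp",s["tcp_pos"].round(4),"F",s["contact_force"].round(2),"T",s["wrist_torque"].round(2),"grip",round(s["grip_width"],4),round(s["finger_force"],1))
if __name__=="__main__": go(*map(float,sys.argv[1:]))
E
python3 -m handwheel '[{"wz":-0.6,"z":-0.1,"claw":0},{"wz":-0.6,"z":-0.1,"claw":0},{"wz":-0.6,"z":-0.1,"claw":0},{"wz":-0.6,"z":-0.1,"claw":0},{"wz":-0.6,"z":-0.1,"claw":0}]' 100
python3 -m handwheel '[{"wz":-0.6,"claw":0},{"wz":-0.6,"claw":0},{"wz":-0.6,"claw":0},{"wz":-0.6,"claw":0},{"wz":-0.6,"claw":0}]'
python3 go.py .569 .128 .32 1.67
```

```text
d [ 0.5817 -0.4833 -0.097 ] w [-0.     -0.     -1.3772]
t 1.4 tcp [ 0.1515 -0.5026  0.223 ] F [ 0.82 -0.04  0.81] T [ 0.03  0.04 -0.04] grip 0.0856 0.0schema error: expected keys wx, wy, wz, x, y, z, claw
schema error: expected keys wx, wy, wz, x, y, z, claw
```

```bash
python3 -m handwheel '[{"wx":0,"wy":0,"wz":-0.6,"x":0,"y":0,"z":-0.1,"claw":0},{"wx":0,"wy":0,"wz":-0.6,"x":0,"y":0,"z":-0.1,"claw":0},{"wx":0,"wy":0,"wz":-0.6,"x":0,"y":0,"z":-0.1,"claw":0},{"wx":0,"wy":0,"wz":-0.6,"x":0,"y":0,"z":-0.1,"claw":0},{"wx":0,"wy":0,"wz":-0.6,"x":0,"y":0,"z":-0.1,"claw":0}]' 100
python3 -m handwheel '[{"wx":0,"wy":0,"wz":-0.6,"x":0,"y":0,"z":0,"claw":0},{"wx":0,"wy":0,"wz":-0.6,"x":0,"y":0,"z":0,"claw":0},{"wx":0,"wy":0,"wz":-0.6,"x":0,"y":0,"z":0,"claw":0},{"wx":0,"wy":0,"wz":-0.6,"x":0,"y":0,"z":0,"claw":0},{"wx":0,"wy":0,"wz":-0.6,"x":0,"y":0,"z":0,"claw":0}]'
python3 go.py .569 .128 .32 1.67
```

```text
clock: 1.82
tcp_pos: [0.1517, -0.5035, 0.3246]
orientation: [0.001, 0.901, 0.435, -0.0]
contact_force: [-0.5, -0.1, -0.6]
grip_width: 0.0424
finger_force: 0.0
clock: 2.23
tcp_pos: [0.1515, -0.5026, 0.323]
orientation: [0.0, 0.732, 0.681, -0.0]
contact_force: [-0.4, 0.0, 0.6]
grip_width: 0.0429
finger_force: 0.0
d [0.6588 0.3714 0.003 ] w [ 0.000e+00  1.000e-04 -1.707e-01]
t 2.23 tcp [ 0.1515 -0.5026  0.323 ] F [-0.41  0.02  0.57] T [0.02 0.05 0.06] grip 0.0429 0.0
```

```bash
python3 -m handwheel '[{"wx":0,"wy":0,"wz":-0.17,"x":0.16,"y":0.09,"z":0,"claw":0},{"wx":0,"wy":0,"wz":-0.17,"x":0.16,"y":0.09,"z":0,"claw":0},{"wx":0,"wy":0,"wz":-0.17,"x":0.16,"y":0.09,"z":0,"claw":0},{"wx":0,"wy":0,"wz":-0.17,"x":0.16,"y":0.09,"z":0,"claw":0},{"wx":0,"wy":0,"wz":-0.17,"x":0.16,"y":0.09,"z":0,"claw":0}]'
python3 go.py .569 .128 .32 1.67
```

```text
clock: 2.65
tcp_pos: [0.2552, -0.3464, 0.3233]
orientation: [0.0, 0.673, 0.739, 0.001]
contact_force: [-0.1, -0.8, 0.5]
grip_width: 0.0424
finger_force: 0.0
d [0.443  0.3568 0.004 ] w [ 0.0009 -0.0008 -0.0055]
t 2.65 tcp [ 0.2552 -0.3464  0.3233] F [-0.05 -0.81  0.47] T [-0.01 -0.02  0.02] grip 0.0424 0.0
```

```bash
python3 -m handwheel '[{"wx":0,"wy":0,"wz":0,"x":0.16,"y":0.13,"z":0,"claw":0},{"wx":0,"wy":0,"wz":0,"x":0.16,"y":0.13,"z":0,"claw":0},{"wx":0,"wy":0,"wz":0,"x":0.16,"y":0.13,"z":0,"claw":0},{"wx":0,"wy":0,"wz":0,"x":0.16,"y":0.13,"z":0,"claw":0},{"wx":0,"wy":0,"wz":0,"x":0.16,"y":0.13,"z":0,"claw":0}]'
python3 -m handwheel '[{"wx":0,"wy":0,"wz":0,"x":0.16,"y":0.13,"z":0,"claw":0},{"wx":0,"wy":0,"wz":0,"x":0.16,"y":0.13,"z":0,"claw":0},{"wx":0,"wy":0,"wz":0,"x":0.16,"y":0.13,"z":0,"claw":0},{"wx":0,"wy":0,"wz":0,"x":0.16,"y":0.13,"z":0,"claw":0},{"wx":0,"wy":0,"wz":0,"x":0.16,"y":0.13,"z":0,"claw":0}]'
python3 -m handwheel '[{"wx":0,"wy":0,"wz":0,"x":0.12,"y":0.095,"z":0,"claw":0},{"wx":0,"wy":0,"wz":0,"x":0.12,"y":0.095,"z":0,"claw":0},{"wx":0,"wy":0,"wz":0,"x":0.12,"y":0.095,"z":0,"claw":0},{"wx":0,"wy":0,"wz":0,"x":0.12,"y":0.095,"z":0,"claw":0},{"wx":0,"wy":0,"wz":0,"x":0.12,"y":0.095,"z":0,"claw":0}]'
python3 - <<'E'
from h import *; from plant import arm
from go import go
go(.569,.128,.32,1.67)
s=arm.observe();p=arm.capture("wrist");pickle.dump((s,p),open("w1.pkl","wb"))
rs=arm.regions_of(p,"wheel_center")
for r in rs: print(r["conf"],r["box"])
th=np.linspace(-1,1,21)
im=p["image"][:,:,::-1].copy()
for s1 in(-.005,.005):
  X=place(np.c_[0*th+s1,.105*np.sin(th),.117+.105*np.cos(th)],.5648,.1697,.10)
  for u in proj(p,X,s): cv2.circle(im,tuple(int(a) for a in u),2,(0,0,255),-1)
if rs: im[cv2.Canny(rs[0]["region"].astype(np.uint8)*255,50,100)>0]=(0,255,0)
cv2.imwrite("pics/w1.png",im)
E
```

```text
clock: 3.07
tcp_pos: [0.3692, -0.1769, 0.3233]
orientation: [0.0, 0.674, 0.739, 0.0]
contact_force: [0.7, -1.2, 0.6]
grip_width: 0.0424
finger_force: 0.0
clock: 3.48
tcp_pos: [0.4841, -0.0053, 0.3232]
orientation: [0.0, 0.674, 0.739, 0.0]
contact_force: [0.6, -1.2, 0.7]
grip_width: 0.0429
finger_force: 0.0
clock: 3.9
tcp_pos: [0.5686, 0.1249, 0.3217]
orientation: [-0.001, 0.672, 0.74, 0.0]
contact_force: [0.6, -1.4, 0.1]
grip_width: 0.0425
finger_force: 0.0
d [0.0031 0.0007 0.0017] w [-0.0003 -0.0013 -0.0033]
t 3.9 tcp [0.5686 0.1249 0.3217] F [ 0.64 -1.35  0.11] T [-0.04 -0.   -0.04] grip 0.0425 0.0
0.57 [270.1, 43.1, 288.2, 232.2]
0.37 [339.1, 254.7, 344.8, 264.9]
```

View pics/w1.png

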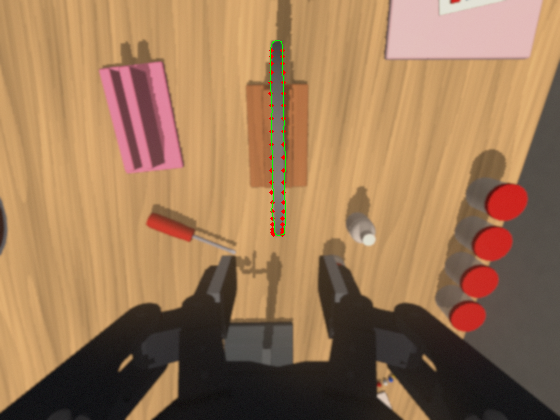

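```bash
python3 -m handwheel '[{"wx":0,"wy":0,"wz":-0.003,"x":0.003,"y":0,"z":0.04,"claw":0},{"wx":0,"wy":0,"wz":-0.003,"x":0.003,"y":0,"z":0.08,"claw":0},{"wx":0,"wy":0,"wz":-0.003,"x":0.003,"y":0,"z":0.105,"claw":0},{"wx":0,"wy":0,"wz":-0.003,"x":0.003,"y":0,"z":0.122,"claw":0},{"wx":0,"wy":0,"wz":-0.003,"x":0.003,"y":0,"z":0.122,"claw":0}]'
python3 -m handwheel '[{"wx":0,"wy":0,"wz":0,"x":0,"y":0,"z":0,"claw":-0.4},{"wx":0,"wy":0,"wz":0,"x":0,"y":0,"z":0,"claw":-0.5}]' 20
python3 - <<'E'
from h import *; from plant import arm
from go import go
go(.569,.128,.2,1.67)
s=arm.observe();p=arm.capture("wrist")
cv2.imwrite("pics/w2.png",p["image"][:,:,::-1])
E
```

```text
clock: 4.42
tcp_pos: [0.5637, 0.1221, 0.1977]
orientation: [-0.002, 0.673, 0.739, -0.002]
contact_force: [-0.4, 0.1, 0.1]
grip_width: 0.0427
finger_force: 0.0
clock: 4.58
tcp_pos: [0.5672, 0.1229, 0.2027]
orientation: [0.001, 0.673, 0.74, 0.001]
contact_force: [0.8, 0.4, 1.1]
grip_width: 0.022
finger_force: 0.0
d [0.0049 0.0023 0.0027] w [ 0.0021  0.0001 -0.0051]
t 4.58 tcp [0.5672 0.1229 0.2027] F [0.8  0.41 1.06] T [-0.08 -0.02  0.05] grip 0.022 0.0
```

View pics/w2.png

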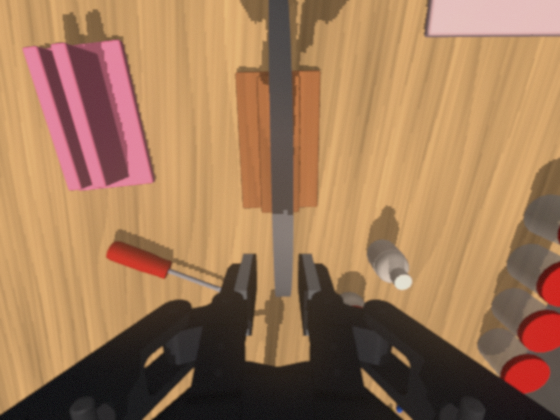

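```bash
python3 -m handwheel '[{"wx":0,"wy":0,"wz":0,"x":0.004,"y":0.002,"z":0.001,"claw":-0.5},{"wx":0,"wy":0,"wz":0,"x":0.004,"y":0.002,"z":0.001,"claw":-0.5},{"wx":0,"wy":0,"wz":0,"x":0.004,"y":0.002,"z":0.001,"claw":-0.7},{"wx":0,"wy":0,"wz":0,"x":0.004,"y":0.002,"z":0.001,"claw":-1},{"wx":0,"wy":0,"wz":0,"x":0.004,"y":0.002,"z":0.001,"claw":-1}]' 25
python3 go.py .569 .128 .2 1.67
python3 -m handwheel '[{"wx":0,"wy":0,"wz":0,"x":0,"y":0,"z":0,"claw":-1},{"wx":0,"wy":0,"wz":0,"x":0,"y":0,"z":0,"claw":-1},{"wx":0,"wy":0,"wz":0,"x":0,"y":0,"z":0,"claw":-1}]' 110
python3 go.py .569 .128 .2 1.67
```

```text
clock: 5.05
tcp_pos: [0.5686, 0.1279, 0.2006]
orientation: [0.0, 0.673, 0.74, 0.0]
contact_force: [0.3, -0.2, 4.3]
grip_width: 0.009
finger_force: 27.4
d [0.0001 0.0004 0.0006] w [ 0.0012  0.     -0.0039]
t 5.05 tcp [0.5686 0.1279 0.2006] F [ 0.32 -0.25  4.3 ] T [ 0.04 -0.05  0.13] grip 0.009 27.4
clock: 5.3
tcp_pos: [0.5688, 0.1279, 0.2008]
orientation: [0.001, 0.673, 0.74, 0.001]
contact_force: [-0.5, -0.3, 5.2]
grip_width: 0.0053
finger_force: 108.5
d [0.0001 0.0002 0.0008] w [ 0.0018 -0.0001 -0.0041]
t 5.3 tcp [0.5688 0.1279 0.2008] F [-0.5  -0.31  5.24] T [ 0.1  -0.08  0.09] grip 0.0053 108.5
```

```bash
python3 -m handwheel '[{"wx":0,"wy":0,"wz":0,"x":0,"y":0,"z":-0.01,"claw":-1},{"wx":0,"wy":0,"wz":0,"x":0,"y":0,"z":-0.025,"claw":-1},{"wx":0,"wy":0,"wz":0,"x":0,"y":0,"z":-0.045,"claw":-1},{"wx":0,"wy":0,"wz":0,"x":0,"y":0,"z":-0.065,"claw":-1},{"wx":0,"wy":0,"wz":0,"x":0,"y":0,"z":-0.08,"claw":-1}]'
python3 -m handwheel '[{"wx":0,"wy":0,"wz":0,"x":0,"y":0,"z":-0.015,"claw":-1},{"wx":0,"wy":0,"wz":0,"x":0,"y":0,"z":-0.025,"claw":-1},{"wx":0,"wy":0,"wz":0,"x":0,"y":0,"z":-0.025,"claw":-1},{"wx":0,"wy":0,"wz":0,"x":0,"y":0,"z":-0.025,"claw":-1}]'
python3 - <<'E'
from h import *; from plant import arm
from go import go
go(.536,-.227,.3,1.67)
for n in("side","top"):
    p=arm.capture(n);pickle.dump(p,open(f"{n}1.pkl","wb"))
    rs=arm.regions_of(p,"wheel_center");print(n,[(r["conf"],r["box"]) for r in rs])
    if n=="side": im=p["image"][:,:,::-1]
cv2.imwrite("pics/s1.png",cv2.resize(im[40:320,170:430],(557,600),interpolation=cv2.INTER_CUBIC))
E
```

```text
clock: 5.72
tcp_pos: [0.568, 0.1277, 0.2818]
orientation: [0.0, 0.673, 0.74, 0.0]
contact_force: [0.1, -0.6, -1.3]
grip_width: 0.0053
finger_force: 108.5
clock: 6.05
tcp_pos: [0.5682, 0.1277, 0.3052]
orientation: [0.0, 0.673, 0.74, 0.0]
contact_force: [0.4, 0.9, -3.0]
grip_width: 0.0051
finger_force: 108.5
d [-0.3501 -0.0657  0.0052] w [ 0.0002  0.0001 -0.0042]
t 6.05 tcp [0.5682 0.1277 0.3052] F [ 0.38  0.88 -2.98] T [-0.11 -0.02 -0.02] grip 0.0051 108.5
side [(0.97, [250.2, 155.9, 265.9, 259.4]), (0.72, [261.7, 326.2, 357.8, 419.6]), (0.22, [295.8, 205.6, 351.9, 229.8])]
top [(0.93, [91.3, 216.1, 156.1, 291.5]), (0.56, [184.4, 184.9, 190.8, 200.1])]
```

View pics/s1.png

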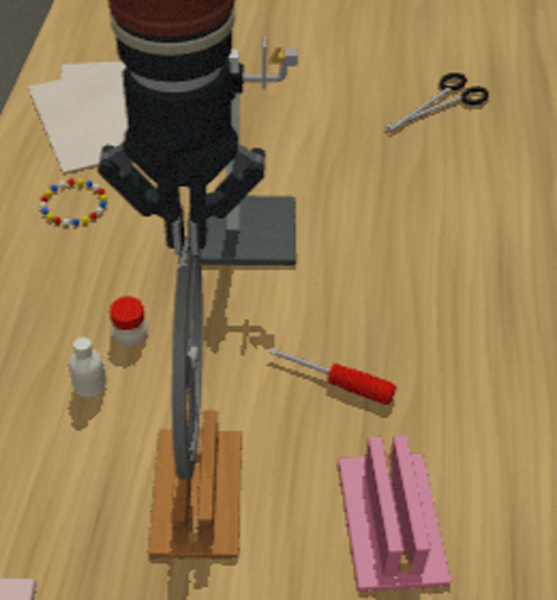

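Run:
```python
from h import *
P=pickle.load(open("P.pkl","rb"))
v=(.5362,-.2268,.1217)
out=[]
for n,(a,b,w,hh) in {"side":(255,55,60,45),"top":(395,170,60,45)}.items():
    im=cv2.resize(P[n]["image"][b:b+hh,a:a+w,::-1],(600,450),interpolation=cv2.INTER_CUBIC)[:, :]
    im=cv2.resize(im,(395,296)); 
    out.append(im.copy())
    sc=395/60
    def pt(u): return tuple(int(q) for q in ((u[0]-a+.5)*sc,(u[1]-b+.5)*sc))
    def poly(X,c): 
        u=[pt(q) for q in proj(P[n],place(np.array(X)/1000.,*v))]
        for i in range(len(u)): cv2.line(im,u[i],u[(i+1)%len(u)],c,1)
    poly([[45-8,-8,265],[53,-8,265],[53,8,265],[37,8,265]],(255,255,0))
    for h,c in((0,(0,0,255)),(10,(0,255,0)),(20,(255,0,0))):
        z=225+h
        poly([[7,-10,z-12],[7,-10,z+42],[7,10,z+42],[7,10,z-12]],c)
        poly([[-27,0,z+30],[-12,0,z+30],[-12,0,z],[7,0,z],[-12,0,z],[-12,0,z+30]],c)
    out.append(im)
cv2.imwrite("pics/hk.png",np.vstack([np.hstack(out[:2]),np.hstack(out[2:])]))
```

```text
(no output)
```

View pics/hk.png

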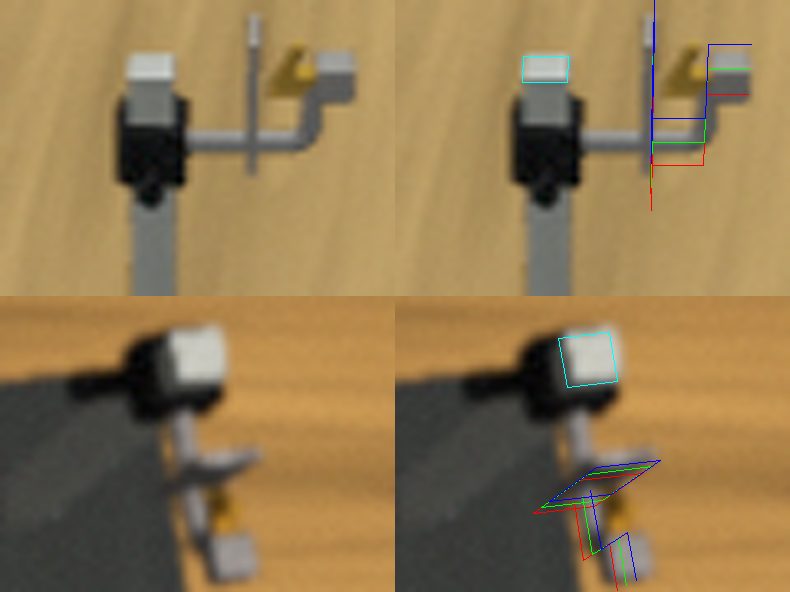

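```bash
python3 -m handwheel '[{"wx":0,"wy":0,"wz":0,"x":-0.015,"y":-0.02,"z":0,"claw":-1},{"wx":0,"wy":0,"wz":0,"x":-0.04,"y":-0.045,"z":0,"claw":-1},{"wx":0,"wy":0,"wz":0,"x":-0.065,"y":-0.07,"z":0,"claw":-1},{"wx":0,"wy":0,"wz":0,"x":-0.09,"y":-0.092,"z":0,"claw":-1},{"wx":0,"wy":0,"wz":0,"x":-0.11,"y":-0.107,"z":0,"claw":-1}]'
python3 - <<'E'
from h import *; from plant import arm
from go import go
go(.4867,-.2752,.3,1.69)
p=pickle.load(open("side1.pkl","rb"));th=np.linspace(0,2*np.pi,73)
W=np.vstack([np.c_[0*th+s,.105*np.sin(th),.105*np.cos(th)] for s in(-.005,.005)])
u=proj(p,place(W+[0,0,.2214],.5643,.1695,.10));print(u.min(0),u.max(0),"seen 250.2,155.9,265.9,259.4")
E
```

```text
clock: 6.67
tcp_pos: [0.4697, 0.0069, 0.3045]
orientation: [-0.0, 0.673, 0.74, -0.001]
contact_force: [1.2, 0.6, -1.7]
grip_width: 0.0054
finger_force: 108.6
d [-0.2824 -0.0099  0.0046] w [-0.0016  0.0001 -0.0242]
t 6.67 tcp [0.4697 0.0069 0.3045] F [ 1.15  0.65 -1.75] T [-0.14 -0.04 -0.04] grip 0.0054 108.6
[248.85163079 149.71551065] [263.62374081 263.68466955] seen 250.2,155.9,265.9,259.4
```

```bash
python3 -m handwheel '[{"wx":0,"wy":0,"wz":-0.02,"x":-0.025,"y":-0.002,"z":0,"claw":-1},{"wx":0,"wy":0,"wz":-0.02,"x":-0.06,"y":-0.005,"z":0,"claw":-1},{"wx":0,"wy":0,"wz":-0.02,"x":-0.095,"y":-0.008,"z":0,"claw":-1},{"wx":0,"wy":0,"wz":-0.02,"x":-0.13,"y":-0.01,"z":0,"claw":-1},{"wx":0,"wy":0,"wz":-0.02,"x":-0.15,"y":-0.01,"z":0,"claw":-1}]'
python3 -m handwheel '[{"wx":0,"wy":0,"wz":0,"x":-0.03,"y":0.001,"z":0,"claw":-1},{"wx":0,"wy":0,"wz":0,"x":-0.06,"y":0.001,"z":0,"claw":-1},{"wx":0,"wy":0,"wz":0,"x":-0.09,"y":0.002,"z":0,"claw":-1},{"wx":0,"wy":0,"wz":0,"x":-0.115,"y":0.002,"z":0,"claw":-1},{"wx":0,"wy":0,"wz":0,"x":-0.131,"y":0.003,"z":0,"claw":-1}]'
python3 -m handwheel '[{"wx":0,"wy":0,"wz":0,"x":0,"y":0,"z":0,"claw":-1},{"wx":0,"wy":0,"wz":0,"x":0,"y":0,"z":0,"claw":-1}]'
python3 - <<'E'
from h import *; from plant import arm
from go import go
go(.4867,-.2752,.3,1.69)
out=[]
th=np.linspace(0,2*np.pi,49)
for n in("side","wrist"):
    s=arm.observe();p=arm.capture(n);pickle.dump((s,p),open(f"{n}2.pkl","wb"))
    rs=arm.regions_of(p,"wheel_center");print(n,[(r["conf"],r["box"]) for r in rs])
    im=p["image"][:,:,::-1].copy()
    t=s["tcp_pos"]
    W=np.vstack([np.c_[0*th+q,.042+.105*np.sin(th),.105*np.cos(th)] for q in(-.005,.005)])
    X=place(W+[0,0,t[2]-.2008+.117],t[0],t[1],.12)
    u=proj(p,X,s if n=="wrist" else None)
    a,b=(220,40) if n=="side" else(150,100)
    im=cv2.resize(im[b:b+180,a:a+120] if n=="side" else im,(400,600) if n=="side" else (400,300),interpolation=cv2.INTER_CUBIC)
    for q in u:
        q=((q+.5-[220,40])*400/120 if n=="side" else q*400/560)
        cv2.circle(im,(int(q[0]),int(q[1])),1,(0,0,255),-1)
    out.append(cv2.copyMakeBorder(im,0,600-im.shape[0],0,0,cv2.BORDER_CONSTANT))
cv2.imwrite("pics/s2.png",np.hstack(out))
E
```

```text
clock: 7.08
tcp_pos: [0.4758, -0.1452, 0.3045]
orientation: [0.0, 0.666, 0.746, -0.001]
contact_force: [0.8, 0.8, -2.8]
grip_width: 0.005
finger_force: 108.7
clock: 7.5
tcp_pos: [0.494, -0.2744, 0.3041]
orientation: [-0.0, 0.666, 0.746, -0.0]
contact_force: [0.3, 0.3, -2.5]
grip_width: 0.0051
finger_force: 108.6
clock: 7.67
tcp_pos: [0.4939, -0.2723, 0.3041]
orientation: [-0.001, 0.666, 0.746, 0.0]
contact_force: [0.1, 0.5, -2.3]
grip_width: 0.0051
finger_force: 108.5
d [-0.0021 -0.0075  0.0041] w [-0.0011 -0.0014 -0.0056]
t 7.67 tcp [ 0.4939 -0.2723  0.3041] F [ 0.14  0.54 -2.34] T [-0.03  0.02  0.02] grip 0.0051 108.5
side [(0.81, [260.7, 328.6, 360.4, 420.0]), (0.58, [313.2, 38.6, 326.1, 124.9])]
wrist [(0.88, [264.5, 3.3, 291.2, 304.5])]
```

View pics/s2.png

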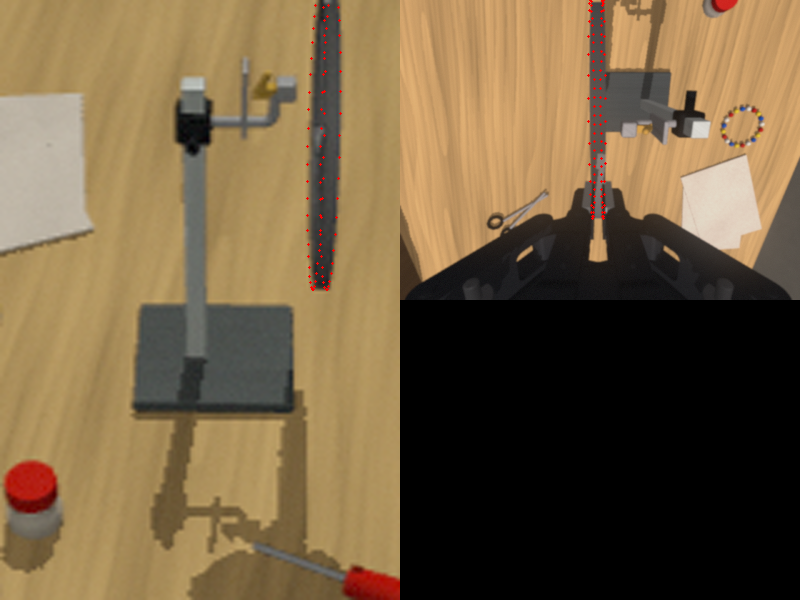

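Run:
```python
from h import *
s,p=pickle.load(open("wrist2.pkl","rb"))
v=(.5362,-.2268,.1217)
for h in(8,12,16): print(h,proj(p,place(np.array([[-19.5,0,255+h],[45,0,265],[7,-10,267+h],[7,10,267+h]])/1000.,*v),s).round(1).tolist())
im=p["image"][130:230,290:450,::-1]
cv2.imwrite("pics/wh.png",cv2.resize(im,(800,500),interpolation=cv2.INTER_CUBIC))
```

```text
8 [[319.3, 179.1], [420.6, 179.1], [364.2, 198.7], [366.9, 166.5]]
12 [[320.1, 180.4], [420.6, 179.1], [366.0, 200.5], [368.8, 167.6]]
16 [[321.0, 181.8], [420.6, 179.1], [367.9, 202.3], [370.8, 168.7]]
```

View pics/wh.png

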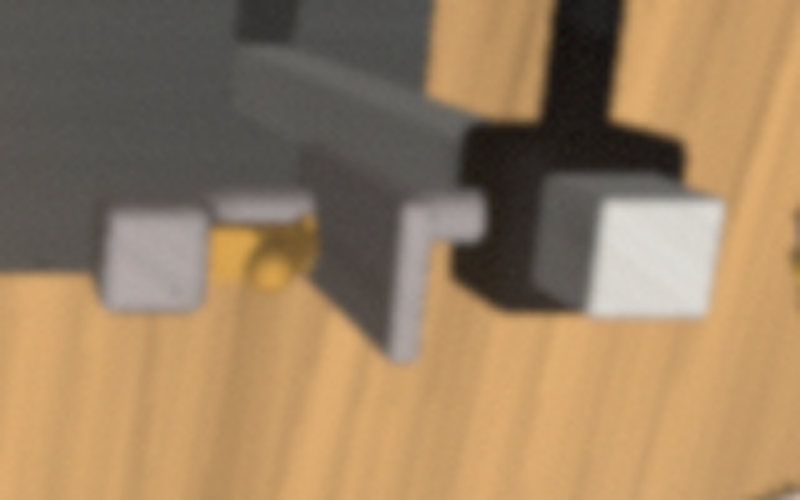

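```bash
python3 -m handwheel '[{"wx":0,"wy":0,"wz":0,"x":-0.001,"y":0.01,"z":0,"claw":-1},{"wx":0,"wy":0,"wz":0,"x":-0.001,"y":0.02,"z":0,"claw":-1},{"wx":0,"wy":0,"wz":0,"x":-0.002,"y":0.031,"z":0,"claw":-1},{"wx":0,"wy":0,"wz":0,"x":-0.003,"y":0.041,"z":0,"claw":-1},{"wx":0,"wy":0,"wz":0,"x":-0.003,"y":0.048,"z":0,"claw":-1}]'
python3 -m handwheel '[{"wx":0,"wy":0,"wz":0,"x":0,"y":0,"z":0,"claw":-1},{"wx":0,"wy":0,"wz":0,"x":0,"y":0,"z":0.01,"claw":-1},{"wx":0,"wy":0,"wz":0,"x":0,"y":0,"z":0.02,"claw":-1},{"wx":0,"wy":0,"wz":0,"x":0,"y":0,"z":0.02,"claw":-1}]'
python3 - <<'E'
from h import *; from plant import arm
from go import go
go(.5421,-.2697,.2818,1.69)
out=[]
for n,(a,b,w,h) in(("side",(250,45,80,80)),("wrist",(250,130,120,120))):
    s=arm.observe();p=arm.capture(n);pickle.dump((s,p),open(f"{n}3.pkl","wb"))
    out.append(cv2.resize(p["image"][b:b+h,a:a+w,::-1],(400,400),interpolation=cv2.INTER_CUBIC))
cv2.imwrite("pics/s3.png",np.hstack(out))
E
```

```text
clock: 8.28
tcp_pos: [0.5427, -0.2684, 0.3047]
orientation: [-0.0, 0.665, 0.747, -0.0]
contact_force: [-0.6, -0.2, -3.5]
grip_width: 0.0052
finger_force: 108.1
clock: 8.62
tcp_pos: [0.5416, -0.2687, 0.2836]
orientation: [-0.001, 0.665, 0.747, -0.0]
contact_force: [0.1, -0.1, -3.6]
grip_width: 0.005
finger_force: 108.5
d [-0.001   0.0004  0.0018] w [-0.0016 -0.0013 -0.0038]
t 8.62 tcp [ 0.5416 -0.2687  0.2836] F [ 0.15 -0.11 -3.63] T [-0.09  0.04  0.06] grip 0.005 108.5
```

View pics/s3.png

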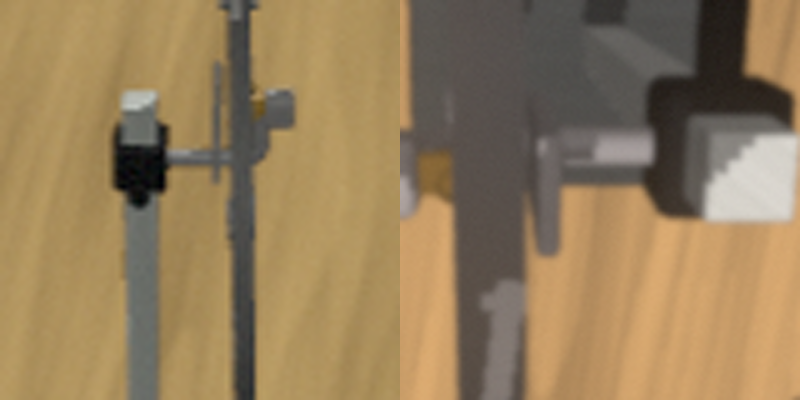

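```bash
python3 -m handwheel '[{"wx":0,"wy":0,"wz":0,"x":-0.001,"y":0.002,"z":0,"claw":-1},{"wx":0,"wy":0,"wz":0,"x":-0.001,"y":0.002,"z":0.006,"claw":-1},{"wx":0,"wy":0,"wz":0,"x":-0.001,"y":0.002,"z":0.012,"claw":-1},{"wx":0,"wy":0,"wz":0,"x":-0.001,"y":0.002,"z":0.012,"claw":-1},{"wx":0,"wy":0,"wz":0,"x":-0.001,"y":0.002,"z":0.012,"claw":-1}]'
python3 go.py .5421 -.2697 .2318 1.69
python3 -m handwheel '[{"wx":0,"wy":0,"wz":0,"x":0,"y":0,"z":0.002,"claw":-1},{"wx":0,"wy":0,"wz":0,"x":0,"y":0,"z":0.004,"claw":-1},{"wx":0,"wy":0,"wz":0,"x":0,"y":0,"z":0.004,"claw":-1}]'
python3 go.py .5421 -.2697 .2318 1.69
```

```text
clock: 9.13
tcp_pos: [0.5441, -0.27, 0.2725]
orientation: [-0.001, 0.665, 0.747, -0.0]
contact_force: [-0.3, 0.4, -2.3]
grip_width: 0.0049
finger_force: 108.5
d [ 0.0005 -0.002   0.0407] w [-0.0008 -0.0007 -0.0042]
t 9.13 tcp [ 0.5441 -0.27    0.2725] F [-0.28  0.39 -2.31] T [-0.09 -0.01 -0.01] grip 0.0049 108.5
clock: 9.38
tcp_pos: [0.5444, -0.2701, 0.2686]
orientation: [-0.0, 0.665, 0.747, -0.0]
contact_force: [0.0, 0.3, -2.0]
grip_width: 0.0052
finger_force: 108.4
d [ 0.0007 -0.0022  0.0368] w [-0.0004 -0.0003 -0.0042]
t 9.38 tcp [ 0.5444 -0.2701  0.2686] F [ 0.01  0.3  -1.97] T [-0.12  0.   -0.04] grip 0.0052 108.4
```

```bash
python3 -m handwheel '[{"wx":0,"wy":0,"wz":0,"x":0,"y":0,"z":0.0015,"claw":-1},{"wx":0,"wy":0,"wz":0,"x":0,"y":0,"z":0.003,"claw":-1},{"wx":0,"wy":0,"wz":0,"x":0,"y":0,"z":0.003,"claw":-1}]'
python3 -m handwheel '[{"wx":0,"wy":0,"wz":0,"x":0,"y":0,"z":0.0015,"claw":-1},{"wx":0,"wy":0,"wz":0,"x":0,"y":0,"z":0.003,"claw":-1},{"wx":0,"wy":0,"wz":0,"x":0,"y":0,"z":0.003,"claw":-1}]'
python3 go.py .5421 -.2697 .2318 1.69
```

```text
clock: 9.63
tcp_pos: [0.5445, -0.2702, 0.2658]
orientation: [-0.0, 0.665, 0.747, 0.0]
contact_force: [0.8, -0.2, -2.1]
grip_width: 0.005
finger_force: 108.4
clock: 9.88
tcp_pos: [0.5445, -0.2703, 0.2631]
orientation: [0.0, 0.665, 0.747, -0.0]
contact_force: [-0.7, 0.9, 1.3]
grip_width: 0.0051
finger_force: 108.8
d [ 0.0009 -0.0023  0.0313] w [ 0.0002  0.0003 -0.0043]
t 9.88 tcp [ 0.5445 -0.2703  0.2631] F [-0.71  0.95  1.31] T [ 0.03  0.22 -0.04] grip 0.0051 108.8
```

```bash
python3 -m handwheel '[{"wx":0,"wy":0,"wz":0,"x":0,"y":0,"z":0.001,"claw":-1},{"wx":0,"wy":0,"wz":0,"x":0,"y":0,"z":0.002,"claw":-1},{"wx":0,"wy":0,"wz":0,"x":0,"y":0,"z":0.002,"claw":-1}]'
python3 -m handwheel '[{"wx":0,"wy":0,"wz":0,"x":0,"y":0,"z":0.001,"claw":-1},{"wx":0,"wy":0,"wz":0,"x":0,"y":0,"z":0.002,"claw":-1},{"wx":0,"wy":0,"wz":0,"x":0,"y":0,"z":0.002,"claw":-1}]'
python3 go.py .5421 -.2697 .2318 1.69
```

```text
clock: 10.13
tcp_pos: [0.5446, -0.2703, 0.2614]
orientation: [0.0, 0.665, 0.747, 0.0]
contact_force: [-1.2, -0.7, 6.2]
grip_width: 0.0052
finger_force: 109.2
clock: 10.38
tcp_pos: [0.5446, -0.2704, 0.2596]
orientation: [0.001, 0.665, 0.747, 0.0]
contact_force: [-1.1, -0.6, 6.0]
grip_width: 0.0054
finger_force: 109.2
d [ 0.001  -0.0024  0.0278] w [ 0.0008  0.0008 -0.0043]
t 10.38 tcp [ 0.5446 -0.2704  0.2596] F [-1.07 -0.62  6.03] T [0.09 0.42 0.02] grip 0.0054 109.2
```

```bash
python3 -m handwheel '[{"wx":0,"wy":0,"wz":0,"x":0,"y":0,"z":0.001,"claw":-1},{"wx":0,"wy":0,"wz":0,"x":0,"y":0,"z":0.002,"claw":-1},{"wx":0,"wy":0,"wz":0,"x":0,"y":0,"z":0.002,"claw":-1}]'
python3 -m handwheel '[{"wx":0,"wy":0,"wz":0,"x":0,"y":0,"z":0.001,"claw":-1},{"wx":0,"wy":0,"wz":0,"x":0,"y":0,"z":0.002,"claw":-1},{"wx":0,"wy":0,"wz":0,"x":0,"y":0,"z":0.002,"claw":-1}]'
python3 -m handwheel '[{"wx":0,"wy":0,"wz":0,"x":0,"y":0,"z":0.001,"claw":-1},{"wx":0,"wy":0,"wz":0,"x":0,"y":0,"z":0.002,"claw":-1},{"wx":0,"wy":0,"wz":0,"x":0,"y":0,"z":0.002,"claw":-1}]'
python3 go.py .5421 -.2697 .2318 1.69
```

```text
clock: 10.63
tcp_pos: [0.5446, -0.2705, 0.2577]
orientation: [0.001, 0.665, 0.747, 0.0]
contact_force: [-1.7, -0.4, 6.4]
grip_width: 0.0052
finger_force: 109.3
clock: 10.88
tcp_pos: [0.5446, -0.2705, 0.2558]
orientation: [0.001, 0.665, 0.747, -0.0]
contact_force: [-2.3, -2.4, 8.1]
grip_width: 0.0049
finger_force: 109.3
clock: 11.13
tcp_pos: [0.5447, -0.2706, 0.2538]
orientation: [0.001, 0.665, 0.747, -0.0]
contact_force: [-2.6, -0.6, 8.2]
grip_width: 0.0051
finger_force: 109.3
d [ 0.0012 -0.0025  0.022 ] w [ 0.001   0.0012 -0.0043]
t 11.13 tcp [ 0.5447 -0.2706  0.2538] F [-2.59 -0.61  8.23] T [0.07 0.52 0.07] grip 0.0051 109.3
```

```bash
python3 -m handwheel '[{"wx":0,"wy":0,"wz":0,"x":0,"y":-0.0005,"z":0.001,"claw":-1},{"wx":0,"wy":0,"wz":0,"x":0,"y":-0.0005,"z":0.002,"claw":-1},{"wx":0,"wy":0,"wz":0,"x":0,"y":-0.0005,"z":0.002,"claw":-1}]'
python3 -m handwheel '[{"wx":0,"wy":0,"wz":0,"x":0,"y":0,"z":0.001,"claw":-1},{"wx":0,"wy":0,"wz":0,"x":0,"y":0,"z":0.002,"claw":-1},{"wx":0,"wy":0,"wz":0,"x":0,"y":0,"z":0.002,"claw":-1}]'
python3 -m handwheel '[{"wx":0,"wy":0,"wz":0,"x":0,"y":0,"z":0.001,"claw":-1},{"wx":0,"wy":0,"wz":0,"x":0,"y":0,"z":0.002,"claw":-1},{"wx":0,"wy":0,"wz":0,"x":0,"y":0,"z":0.002,"claw":-1}]'
python3 go.py .5421 -.2697 .2318 1.69
```

```text
clock: 11.38
tcp_pos: [0.5445, -0.2706, 0.2519]
orientation: [0.001, 0.665, 0.747, 0.0]
contact_force: [-0.3, -0.8, 6.1]
grip_width: 0.0052
finger_force: 109.3
clock: 11.63
tcp_pos: [0.5444, -0.2705, 0.2497]
orientation: [0.001, 0.665, 0.747, 0.0]
contact_force: [-0.4, -0.7, 3.5]
grip_width: 0.005
finger_force: 108.9
clock: 11.88
tcp_pos: [0.5442, -0.2703, 0.2469]
orientation: [0.0, 0.665, 0.747, 0.0]
contact_force: [1.2, -0.7, 2.1]
grip_width: 0.0049
finger_force: 109.0
d [ 0.0009 -0.002   0.0151] w [ 0.0005  0.0001 -0.0043]
t 11.88 tcp [ 0.5442 -0.2703  0.2469] F [ 1.2  -0.66  2.14] T [-0.01 -0.24 -0.09] grip 0.0049 109.0
```

```bash
python3 -m handwheel '[{"wx":0,"wy":0,"wz":0,"x":0,"y":0,"z":0.002,"claw":-1},{"wx":0,"wy":0,"wz":0,"x":0,"y":0,"z":0.003,"claw":-1},{"wx":0,"wy":0,"wz":0,"x":0,"y":0,"z":0.003,"claw":-1}]'
python3 -m handwheel '[{"wx":0,"wy":0,"wz":0,"x":0,"y":0,"z":0.002,"claw":-1},{"wx":0,"wy":0,"wz":0,"x":0,"y":0,"z":0.003,"claw":-1},{"wx":0,"wy":0,"wz":0,"x":0,"y":0,"z":0.003,"claw":-1}]'
python3 -m handwheel '[{"wx":0,"wy":0,"wz":0,"x":0,"y":0,"z":0.001,"claw":-1},{"wx":0,"wy":0,"wz":0,"x":0,"y":0,"z":0.002,"claw":-1},{"wx":0,"wy":0,"wz":0,"x":0,"y":0,"z":0.002,"claw":-1}]'
python3 go.py .5421 -.2697 .2318 1.69
```

```text
clock: 12.13
tcp_pos: [0.544, -0.2701, 0.2436]
orientation: [-0.0, 0.665, 0.747, 0.0]
contact_force: [1.6, -0.6, 0.4]
grip_width: 0.0051
finger_force: 108.8
clock: 12.38
tcp_pos: [0.544, -0.2702, 0.2406]
orientation: [-0.0, 0.665, 0.747, 0.0]
contact_force: [2.3, -0.6, 0.9]
grip_width: 0.0053
finger_force: 108.8
clock: 12.63
tcp_pos: [0.544, -0.2702, 0.2388]
orientation: [-0.0, 0.665, 0.747, 0.0]
contact_force: [2.4, 0.6, 0.5]
grip_width: 0.0053
finger_force: 108.8
d [ 0.0008 -0.0018  0.007 ] w [-0.0001 -0.0001 -0.0042]
t 12.63 tcp [ 0.544  -0.2702  0.2388] F [2.39 0.59 0.45] T [ 0.03 -0.49 -0.15] grip 0.0053 108.8
```

```bash
python3 -m handwheel '[{"wx":0,"wy":0,"wz":0,"x":0,"y":0,"z":0.001,"claw":-1},{"wx":0,"wy":0,"wz":0,"x":0,"y":0,"z":0.002,"claw":-1},{"wx":0,"wy":0,"wz":0,"x":0,"y":0,"z":0.002,"claw":-1}]'
python3 -m handwheel '[{"wx":0,"wy":0,"wz":0,"x":0,"y":0,"z":0.001,"claw":-1},{"wx":0,"wy":0,"wz":0,"x":0,"y":0,"z":0.0015,"claw":-1},{"wx":0,"wy":0,"wz":0,"x":0,"y":0,"z":0.0015,"claw":-1}]'
python3 -m handwheel '[{"wx":0,"wy":0,"wz":0,"x":0,"y":0,"z":0.001,"claw":-1},{"wx":0,"wy":0,"wz":0,"x":0,"y":0,"z":0.001,"claw":-1},{"wx":0,"wy":0,"wz":0,"x":0,"y":0,"z":0.001,"claw":-1}]'
python3 go.py .5421 -.2697 .2318 1.69
```

```text
clock: 12.88
tcp_pos: [0.544, -0.2703, 0.2368]
orientation: [-0.0, 0.665, 0.747, -0.0]
contact_force: [2.6, 0.5, 0.6]
grip_width: 0.005
finger_force: 108.8
clock: 13.13
tcp_pos: [0.544, -0.2702, 0.2354]
orientation: [-0.0, 0.665, 0.747, -0.0]
contact_force: [1.7, -0.0, 1.1]
grip_width: 0.0052
finger_force: 108.9
clock: 13.38
tcp_pos: [0.544, -0.2703, 0.2345]
orientation: [0.0, 0.665, 0.747, -0.0]
contact_force: [2.5, 0.4, 1.9]
grip_width: 0.0052
finger_force: 108.9
d [ 0.0008 -0.0018  0.0027] w [ 0.      0.0001 -0.0042]
t 13.38 tcp [ 0.544  -0.2703  0.2345] F [2.48 0.41 1.86] T [ 0.01 -0.46 -0.09] grip 0.0052 108.9
```

```bash
python3 -m handwheel '[{"wx":0,"wy":0,"wz":0,"x":0,"y":0,"z":0.001,"claw":-1},{"wx":0,"wy":0,"wz":0,"x":0,"y":0,"z":0.001,"claw":-1},{"wx":0,"wy":0,"wz":0,"x":0,"y":0,"z":0.001,"claw":-1}]'
python3 -m handwheel '[{"wx":0,"wy":0,"wz":0,"x":0,"y":0,"z":0.001,"claw":-1},{"wx":0,"wy":0,"wz":0,"x":0,"y":0,"z":0.001,"claw":-1},{"wx":0,"wy":0,"wz":0,"x":0,"y":0,"z":0.001,"claw":-1}]'
python3 - <<'E'
from h import *; from plant import arm
from go import go
go(.5421,-.2697,.2318,1.69)
out=[]
for n,(a,b,w,h) in(("side",(250,45,80,80)),("wrist",(230,130,120,120))):
    s=arm.observe();p=arm.capture(n);pickle.dump((s,p),open(f"{n}4.pkl","wb"))
    out.append(cv2.resize(p["image"][b:b+h,a:a+w,::-1],(400,400),interpolation=cv2.INTER_CUBIC))
cv2.imwrite("pics/s4.png",np.hstack(out))
E
```

```text
clock: 13.63
tcp_pos: [0.5433, -0.27, 0.2328]
orientation: [-0.001, 0.665, 0.747, -0.0]
contact_force: [-0.2, -0.3, -3.1]
grip_width: 0.0049
finger_force: 108.5
clock: 13.88
tcp_pos: [0.5437, -0.2702, 0.2323]
orientation: [-0.0, 0.665, 0.747, -0.0]
contact_force: [-0.6, -0.4, -1.3]
grip_width: 0.0053
finger_force: 108.6
d [ 0.0007 -0.0016  0.0005] w [-0.0006 -0.0003 -0.0043]
t 13.88 tcp [ 0.5437 -0.2702  0.2323] F [-0.64 -0.38 -1.34] T [-0.08  0.03 -0.06] grip 0.0053 108.6
```

View pics/s4.png

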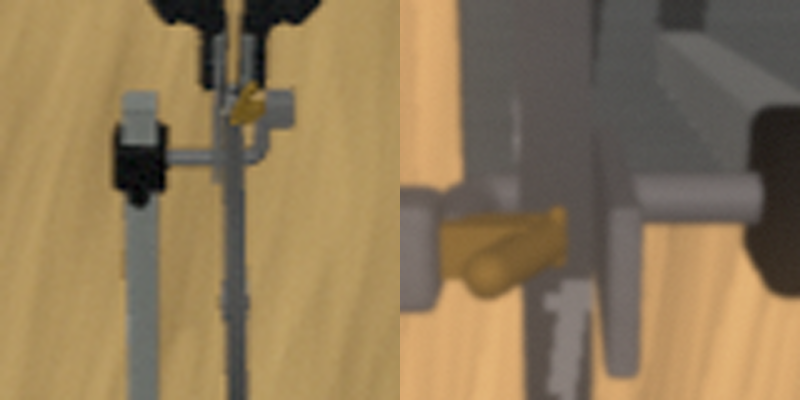

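```bash
python3 -m handwheel '[{"wx":0,"wy":0,"wz":0,"x":0,"y":0,"z":0.0005,"claw":-1},{"wx":0,"wy":0,"wz":0,"x":0,"y":0,"z":0.0005,"claw":-1},{"wx":0,"wy":0,"wz":0,"x":0,"y":0,"z":0.0005,"claw":-1}]' 20
python3 -m handwheel '[{"wx":0,"wy":0,"wz":0,"x":0,"y":0,"z":0,"claw":-0.65},{"wx":0,"wy":0,"wz":0,"x":0,"y":0,"z":0,"claw":-0.5},{"wx":0,"wy":0,"wz":0,"x":0,"y":0,"z":0,"claw":-0.3},{"wx":0,"wy":0,"wz":0,"x":0,"y":0,"z":0,"claw":-0.2},{"wx":0,"wy":0,"wz":0,"x":0,"y":0,"z":0,"claw":-0.2}]'
python3 - <<'E'
from h import *; from plant import arm
from go import go
go(.5421,-.2697,.3318,1.69)
p=arm.capture("wrist");cv2.imwrite("pics/w5.png",p["image"][:,:,::-1])
E
```

```text
clock: 14.23
tcp_pos: [0.544, -0.2703, 0.2321]
orientation: [0.0, 0.665, 0.747, -0.0]
contact_force: [0.4, 1.0, -1.5]
grip_width: 0.0051
finger_force: 108.7
clock: 14.65
tcp_pos: [0.544, -0.2703, 0.2321]
orientation: [0.0, 0.665, 0.747, 0.0]
contact_force: [0.6, -0.8, 0.6]
grip_width: 0.0345
finger_force: 0.0
d [ 0.0008 -0.0018 -0.0997] w [ 0.0002  0.0001 -0.0042]
t 14.65 tcp [ 0.544  -0.2703  0.2321] F [ 0.62 -0.82  0.64] T [ 0.01 -0.02  0.  ] grip 0.0345 0.0
```

View pics/w5.png

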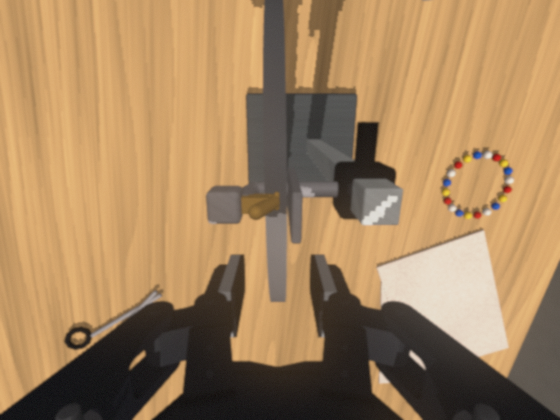

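The wrist picture shows the rim hanging on the hook, with the brass tongue over it at about (265,203) and the fingers clear on both sides. Next I retreat straight up, slowly at first, and let the wheel settle.

```bash
python3 -m handwheel '[{"wx":0,"wy":0,"wz":0,"x":0,"y":0,"z":-0.015,"claw":-0.2},{"wx":0,"wy":0,"wz":0,"x":0,"y":0,"z":-0.035,"claw":-0.2},{"wx":0,"wy":0,"wz":0,"x":0,"y":0,"z":-0.06,"claw":-0.2},{"wx":0,"wy":0,"wz":0,"x":0,"y":0,"z":-0.085,"claw":-0.2},{"wx":0,"wy":0,"wz":0,"x":0,"y":0,"z":-0.1,"claw":-0.2}]'
for i in 1 2 3; do :; done
python3 -m handwheel '[{"wx":0,"wy":0,"wz":0,"x":0,"y":0,"z":0,"claw":-0.2},{"wx":0,"wy":0,"wz":0,"x":0,"y":0,"z":0,"claw":-0.2},{"wx":0,"wy":0,"wz":0,"x":0,"y":0,"z":0,"claw":-0.2},{"wx":0,"wy":0,"wz":0,"x":0,"y":0,"z":0,"claw":-0.2},{"wx":0,"wy":0,"wz":0,"x":0,"y":0,"z":0,"claw":-0.2}]'
python3 - <<'E'
from h import *; from plant import arm
ims=[]
for k in range(20):
    p=arm.capture("side"); ims.append(p["image"].astype(int)) if k%5==0 or k==19 else None
print([np.abs(a-ims[-1])[40:150,240:330].mean().round(2) for a in ims])
cv2.imwrite("pics/s6.png",cv2.resize(p["image"][45:165,240:340,::-1],(500,600),interpolation=cv2.INTER_CUBIC))
E
```

```text
clock: 15.12
tcp_pos: [0.5444, -0.2705, 0.3347]
orientation: [0.001, 0.665, 0.747, 0.0]
contact_force: [-0.0, -0.7, -0.5]
grip_width: 0.0337
finger_force: 0.0
clock: 15.53
tcp_pos: [0.5436, -0.27, 0.331]
orientation: [-0.001, 0.665, 0.747, -0.0]
contact_force: [0.2, -0.2, 0.6]
grip_width: 0.0344
finger_force: 0.0
[np.float64(1.51), np.float64(1.43), np.float64(1.46), np.float64(1.42), np.float64(0.0)]
```

View pics/s6.png

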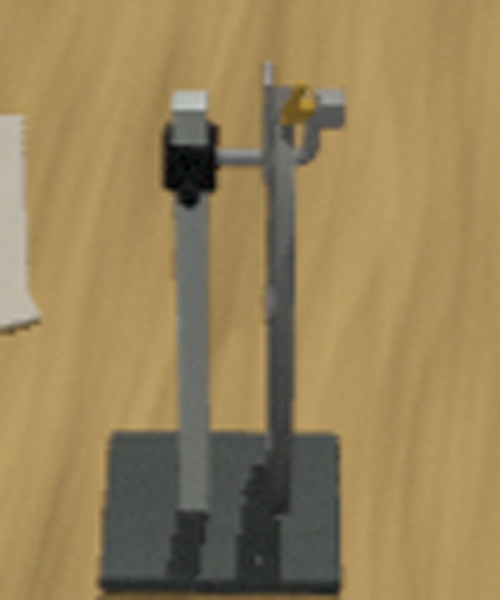

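```bash
python3 -c "
from plant import arm
print(arm.hand_in())"
```

```text
the job is handed in; nothing more can be done
None
```

I hung the grey wheel by its rim on the J-hook, let go, backed the arm clear, and handed the job in; the last pictures show the tongue closed over the rim and the wheel at rest, but the hand-in returned no verdict.

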